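# Set the marble dispenser's dial to the fitting hole and tip it

### The job

In this insole workshop, patients are given a marble for toe exercises. Look which of the two marbles lies in the dispenser's wooden trough (the other one waits in the small spare cup beside it), turn the dial by its black grip until the smallest hole which that marble fits through sits under the trough's front end, and only then press the rubber pad down so that the trough tips and the marble drops into the chute; let the pad spring back up and leave the dial set and the spare marble in its cup.

Things in the scene. Friction and masses are not known exactly. Their poses are not given: they have to be found in the camera images.
- dial (a joint): Hexagonal aluminium plate (165 mm across) under the trough's front, turned by a black bar grip. Rad, grows anticlockwise from above, stops at +-1.45, starts within 0.25 of 0, light friction, stays put. Under the trough's port: at 0 a 14 mm hole (too small for both marbles), at -1.047 (60 deg clockwise) the 28 mm hole, at +1.047 the 42 mm hole. Within 10 deg is good.
- dial_grip (a point): Centre of the dial's black bar grip, on the dial's vertical axis, 181 mm above the table. The bar is 42 mm long, 12 wide, 32 high (16 above and below this point). Site x runs along the bar, z up; at dial 0 the bar points along the trough. Trough walls and bracket lie 20 mm or more below this point; nothing else is near at its height.
- trough (a joint): Tipping of the plywood trough (130 mm long, 46 wide inside, open on top; one marble at its rear end, away from the robot), with the dial on it. Rad: 0 level at rest, grows as the front tips down, stop at 0.38; a spring returns it to 0 when let go. At 0.3 or more for 2 s the marble rolls to the front and, if the hole fits, drops into the chute.
- press_pad (a point): Centre of the top of the black rubber pad (44 x 44 mm) on a steel arm right of the dial, 160 mm above the table at rest, 100 mm in front of the tipping hinge, 45 mm above it. Pushing it straight down 30 to 36 mm tips the trough 0.3 to 0.35 rad (the pad drifts 8 mm towards the front); 4 N at first, 9 N at the bottom.
- marble_small_center (a point): Centre of the small white ceramic marble, 20 mm in diameter, 10 g; it needs the 28 mm hole. It starts either in the trough or in the spare cup.
- marble_large_center (a point): Centre of the large white ceramic marble, 32 mm in diameter, 43 g; it needs the 42 mm hole. It starts in the other of the two places.
- spare_cup (a point): Inner floor centre of the small square plywood spare cup (40 mm inside, 17 mm deep, 121 mm above the table) on a post of the stand, left of the trough's rear end. Its x axis points along the trough from front to rear, y to the left, z up.
- chute_end (a point): Low closed end of the aluminium chute (70 mm wide) that runs from below the trough's front end to the left, where the dispensed marble comes to rest; the point is 18 mm above the table and 16 mm short of the end wall.

How it is judged:
By the outcome, as a careful person would: the job done as asked, in the order asked, and still so for the second after the job is handed in, with the robot touching nothing.
It also fails if it takes over 48 s, if anything falls off the work surface, if the arm or the gripper's body presses on something with over 40 N, if the wrist force passes 120 N, or if a joint passes its speed limit or range.

### The arm

A 6-joint arm with a two-finger parallel gripper is mounted at the origin on the work surface. World frame = base frame: x ahead of the robot, y to its left, z up, the work surface at z = 0. Lengths are in m, angles in degrees, forces in N, time in s.
With the tool pointing down it reaches from about 0.25 to 0.725 m from the base axis. Payload 9.7 kg.
Tool frame: the origin (TCP) lies at the very end of the fingers, on their centre line; the grasp point (between the pads) lies 19 mm behind it; z points along the fingers, y is the line along which they close (so a half turn about z gives the same grasp; the last joint's range is limited). The gripper opens to 85 mm and grips with 20 to 120 N. Pads are 22 mm wide; open, the fingers measure 114 mm over their backs; the gripper's body (76 mm by 85 mm) begins 54 mm behind the grasp point. The pads swing forward as they close: fully open they stand 13 mm farther back than shut.
Start: joints at [-69.328, 4.979, 10.078, 95.1, 0, 90], TCP at [0.194, -0.515, 0.231] pointing down, gripper open.
Joint ranges: [-179.16, 179.16], [-48.56, 103.87], [-65.8, 70.77], [-126.05, 130.52], [-82.76, 87.17], [-180, 180]. Speed limits (degrees/s): [127.2, 127.2, 147.25, 180, 180, 180].

### API

Orientations are given as [roll, pitch, yaw] about the fixed x, y, z axes, in that order (R = Rz(yaw) Ry(pitch) Rx(roll)).
In Python, from workcell import bot gives the robot as it stands.
- The arm moves only by the tool arm_command, never from a script. Its argument "series" is a list of rows, each a list of 4 numbers: the shift along the tool's x, y, z in m, then the turn about the tool's z in rad. A call has exactly 5 rows; each row is the pose to reach, as a shift and turn from the pose commanded when the call began, along the tool's axes at that moment; what a row does not reach only later rows make up. A row lasts 1/10 s, in which the tool goes at most 50 mm and 8.59 degrees, less where a joint would pass 70% of its speed; a pose out of reach is approached as far as the arm can. A call with a gripper value outside its range is refused whole. "hand" is the finger opening in m, from 0 to 0.0854, set as the call begins (left out, the last holds). The fingers move at their own pace and stop on an object; "grip_force" is the grip in N (left out, the last holds). Time passes only in rows, so rows that repeat a pose let the fingers close, or fill a call up. It gives the time, the measured TCP pose, the force, the opening and the grip force at its end, in the units of the state.
- bot.get_obs(): the state, without advancing time (a new reading comes with each control period).
- bot.camera(name): name is "scene" or "side" or "wrist"; returns a dict with "color" (384x512x3 uint8, blue, green, red), "camera_matrix" (3x3 intrinsics, pixels), "xyz" and "orientation" of the camera in the world; the wrist camera has in their place "T_tool_cam" (4x4, takes a point from camera to tool coordinates, whose origin is the TCP and whose axes are the flange's). Camera axes: x right, y up, looking along -z (the intrinsics and any distortion apply to the point x, -y, -z); pixel columns grow to the right and rows downward; lengths in m; the calibration is good to about 2 mm. A picture is of the moment at which its call begins: read the wrist's pose just before it. There is no depth.
- bot.job_done(): hands the job in; it is judged then, once.
Trained networks look in the newest picture that a camera, given by its name, has taken for a name from the list of things; names that differ only in an ending like _2 or _b are one class to them, and where a whole thing is asked for, a point or a joint stands for the part that bears it (a point fixed in the world has none). Each returns a list of dicts, best first, with "confidence" (0 to 1); they miss things now and then, are a little off and sometimes report something else, mostly with a low value. They report only what shows in the picture. A call takes as long as a camera call.
- bot.find_in(camera, target): "location" ([column, row] in pixels, amid what is visible of it).
- bot.mark_of(camera, target): "location" ([column, row] in pixels: a listed point, or the origin of a listed thing).
The state is a dict: "time": time; "q": joint angles; "qd": joint speeds; "joint_efforts": joint torques, N m; "ee_pos": TCP position; "tcp_rot": TCP orientation; "wrist_force": force on the tool from outside, world axes, zero at the start; "torque": the same for the moment, N m; "opening": finger opening in m; "grasp_force": force on a finger pad.
Only numpy, scipy, OpenCV 4.12 (cv2) and the standard library are available. Lean on these libraries where they do the work, as an engineer would, in place of code of your own. Each camera call takes 0.05 s, during which the arm holds its last target. There are 200 camera calls.

## Working session

There is one attempt and no reset: what is moved stays moved. The work goes in short steps, Python scripts to look and compute and a tool call to move; the robot and the scene stay as the last step left them, time stands still between calls to the robot, and variables do not carry over. Pictures are saved under pics/ and viewed, at most 10 in all, crops included, and the job is handed in when it is done.

Besides the shell and the picture viewer there is one more tool, called as name([rows], argument=value, ...), one row to a line, values as JSON. arm_command: Moves the arm, as the interface text tells. Its arguments: {"type":"object","properties":{"series":{"type":"array"},"hand":{"type":"number"},"grip_force":{"type":"number"}},"required":["series"]}

```bash
mkdir -p pics
cat > h.py <<'E'
from workcell import bot
import numpy as np, cv2
from scipy.spatial.transform import Rotation as R
def cams(n):
    o=bot.get_obs(); c=bot.camera(n); return o,c
def rot(v):
    v=np.array(v,float)
    if v.shape==(3,3): return v
    if v.size==4: return None
    return R.from_euler('xyz',v,degrees=True).as_matrix()
def ray(c,px,o=None):
    K=np.array(c["camera_matrix"]); p=np.linalg.inv(K)@[px[0],px[1],1]
    d=np.array([p[0],-p[1],-p[2]])
    if "xyz" in c: M=rot(c["orientation"]); t=np.array(c["xyz"])
    else:
        T=np.array(c["T_tool_cam"]); Rt=rot(o["tcp_rot"]); M=Rt@T[:3,:3]; t=np.array(o["ee_pos"])+Rt@T[:3,3]
    return t,M@d
def atz(c,px,z,o=None):
    t,d=ray(c,px,o); return t+d*(z-t[2])/d[2]
E
python3 - <<'E'
from h import *
ims=[]
print(bot.get_obs())
Z=dict(dial_grip=.181,press_pad=.16,spare_cup=.121,chute_end=.018,marble_small_center=.135,marble_large_center=.135)
for n in("scene","side"):
    o,c=cams(n); ims.append(c["color"]); print(n,c["xyz"],c["orientation"],[k for k in c])
    for t in Z:
        for r in bot.mark_of(n,t)[:2]: print(t,np.round(r["location"],1),round(r["confidence"],2),atz(c,r["location"],Z[t]).round(3))
    cv2.imwrite(f"pics/{n}.png",cv2.resize(c["color"],(800,600)))
E
```

```text
{'time': 0.0, 'q': array([-6.93277338e+01,  5.01076838e+00,  1.00342436e+01,  9.51004869e+01,
        8.51316218e-04,  9.00022451e+01]), 'qd': array([ 0.04079755,  0.05963292,  0.07640521, -0.06222384,  0.14520058,
        0.10145741]), 'joint_efforts': array([-2.25265967e-04, -5.20381773e+01,  4.64811873e+01,  1.60020887e-02,
        4.16513842e-05,  3.33622729e-06]), 'ee_pos': array([ 0.19408202, -0.51436403,  0.23058438]), 'tcp_rot': array([-1.79922988e+02, -8.48297792e-04,  2.06700200e+01]), 'wrist_force': array([ 0.14646133, -0.17390107, -0.32648107]), 'torque': array([ 0.00548445,  0.01006889, -0.05178189]), 'grasp_force': 0.0, 'opening': 0.08516783143170155}
scene [0.87399598 0.45807826 0.76898042] [ 38.65158527  -0.24588173 149.72429866] ['color', 'camera_matrix', 'xyz', 'orientation']
dial_grip [296.1 169.9] 0.78 [0.552 0.046 0.181]
press_pad [271.9 132.1] 0.62 [ 0.527 -0.075  0.16 ]
spare_cup [219.7 252.3] 0.59 [0.731 0.094 0.121]
chute_end [299.7 291.7] 0.56 [0.62  0.183 0.018]
marble_small_center [196.7 214.7] 0.48 [0.734 0.014 0.135]
marble_large_center [217.7 246.6] 0.7 [0.732 0.09  0.135]
side [ 0.34512411 -0.33216384  0.58798135] [ 44.56504214   0.80368418 -38.78927581] ['color', 'camera_matrix', 'xyz', 'orientation']
dial_grip [312.8 170.1] 0.47 [ 0.687 -0.028  0.181]
press_pad [251.8 254.2] 0.73 [ 0.53  -0.079  0.16 ]
spare_cup [279.6 145.7] 0.59 [0.737 0.104 0.121]
spare_cup [211.6 190.2] 0.36 [0.575 0.087 0.121]
chute_end [212.1 191.4] 0.78 [0.625 0.176 0.018]
marble_small_center [312.9 171.9] 0.43 [0.723 0.003 0.135]
marble_large_center [279.7 139.1] 0.72 [0.738 0.105 0.135]
marble_large_center [253.7 252.7] 0.55 [ 0.544 -0.064  0.135]
```

View pics/scene.png

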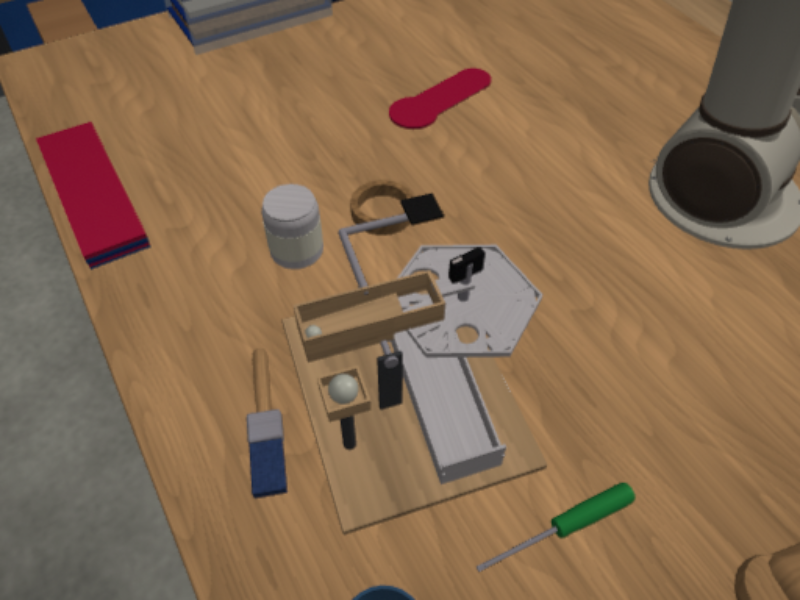

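View pics/side.png

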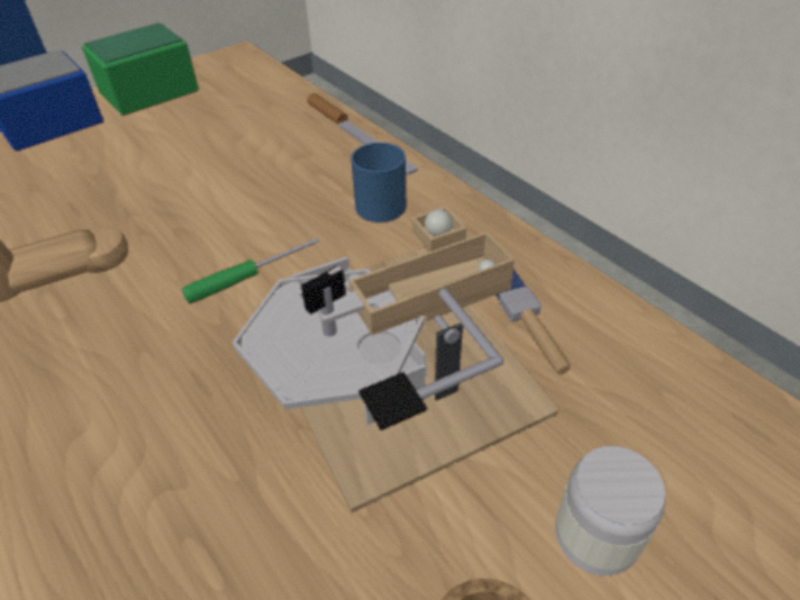

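The small marble lies in the trough (scene 313,331 in the enlarged view) and the large one is in the cup (343,388). So the 28 mm hole is needed, with the dial at -60°. Next I'll locate the bar and the trough direction.

Run:
```python
from h import *
s=.64
c=bot.camera("scene"); d=bot.camera("side")
def tri(a,b):
    (p,u),(q,v)=ray(c,np.array(a)*s),ray(d,np.array(b)*s)
    l=np.linalg.lstsq(np.c_[u,-v],q-p,rcond=None)[0]; x,y=p+u*l[0],q+v*l[1]
    return ((x+y)/2).round(4),np.linalg.norm(x-y).round(4)
print("grip",tri((467,264),(323,290)),"pad",tri((423,208.5),(392,399)),"marble",tri((313,331),(486,266)),"cup",tri((343,388),(438,222)))
for cc,e in((c,((449,262),(484,249))),(d,((302,283),(344,269)))):
    a,b=[atz(cc,np.array(x)*s,.197) for x in e]; print("bar",a.round(3),b.round(3),np.degrees(np.arctan2(*(b-a)[[1,0]])))
for n,cc,e in(("scene",c,((297,303),(435,276))),("side",d,((353,282),(486,239))),("side2",d,((373,327),(512,264)))):
    a,b=[atz(cc,np.array(x)*s,.155) for x in e]; print(n,a.round(3),b.round(3),np.degrees(np.arctan2(*(b-a)[[1,0]])))
```

```text
grip (array([0.5457, 0.0462, 0.1805]), np.float64(0.0001)) pad (array([ 0.5289, -0.077 ,  0.1558]), np.float64(0.0015)) marble (array([0.7252, 0.0097, 0.1325]), np.float64(0.0002)) cup (array([0.7314, 0.0958, 0.1372]), np.float64(0.0001))
bar [0.57  0.045 0.197] [0.526 0.049 0.197] 175.83131505581133
bar [0.528 0.051 0.197] [0.568 0.042 0.197] -12.446854723730253
scene [ 0.729 -0.019  0.155] [0.574 0.025 0.155] 164.24068703723617
side [0.588 0.06  0.155] [0.736 0.024 0.155] -13.75632382149601
side2 [ 0.567 -0.001  0.155] [ 0.729 -0.022  0.155] -7.251348147870673
```

arm_command([
  [0.036, -0.028, -0.006, -0.148],
  [0.072, -0.056, -0.012, -0.296],
  [0.108, -0.084, -0.018, -0.444],
  [0.144, -0.112, -0.024, -0.592],
  [0.18, -0.14, -0.03, -0.74],
], hand=0.045)

```text
time: 1.3
ee_pos: [0.3136, -0.3185, 0.2617]
tcp_rot: [180.0, 0.0, 63.4]
wrist_force: [1.5, -0.4, -0.2]
opening: 0.0449
grasp_force: 0.0
```

```bash
cat >> h.py <<'E'
def go(x,y,z,yaw):
    o=bot.get_obs(); M=rot(o["tcp_rot"]); d=M.T@(np.array([x,y,z])-o["ee_pos"])
    t=(o["tcp_rot"][2]-yaw+180)%360-180
    print(round(o["time"],2),"pos",o["ee_pos"].round(4),"rot",o["tcp_rot"].round(2),"q",o["q"].round(1),"F",o["wrist_force"].round(1),"op",round(o["opening"],4)," GO",d.round(4),np.radians(t).round(4))
E
python3 -c "
from h import *
go(.546,.046,.30,170)"
```

```text
1.3 pos [ 0.3136 -0.3185  0.2617] rot [1.7997e+02 1.0000e-02 6.3390e+01] q [-45.4  -8.3   0.6  98.8   0.   71.2] F [ 1.5 -0.4 -0.2] op 0.0449  GO [ 0.4299  0.0445 -0.0384] -1.8606
```

arm_command([
  [0.035, 0.004, -0.006, -0.148],
  [0.07, 0.008, -0.012, -0.296],
  [0.105, 0.012, -0.018, -0.444],
  [0.14, 0.016, -0.024, -0.592],
  [0.175, 0.02, -0.03, -0.74],
])

```text
time: 1.8
ee_pos: [0.4108, -0.1717, 0.2918]
tcp_rot: [180.0, 0.0, 105.8]
wrist_force: [-0.3, -0.8, 0.4]
opening: 0.0452
grasp_force: 0.0
```

```bash
python3 -c "
from h import *
go(.546,.046,.30,170)"
```

```text
1.8 pos [ 0.4108 -0.1717  0.2918] rot [1.7997e+02 2.0000e-02 1.0582e+02] q [-22.7  -7.5   4.7 102.1  -0.   51.5] F [-0.3 -0.8  0.4] op 0.0452  GO [ 0.1726  0.1894 -0.0082] -1.1202
```

arm_command([
  [0.034, 0.036, -0.002, -0.148],
  [0.068, 0.072, -0.004, -0.296],
  [0.102, 0.108, -0.006, -0.444],
  [0.136, 0.144, -0.007, -0.592],
  [0.165, 0.18, -0.008, -0.74],
])

```text
time: 2.3
ee_pos: [0.5403, 0.0363, 0.2996]
tcp_rot: [180.0, 0.0, 148.3]
wrist_force: [0.1, -1.2, 0.5]
opening: 0.0452
grasp_force: 0.0
```

```bash
python3 -c "
from h import *
go(.546,.046,.30,170)"
```

```text
2.3 pos [0.5403 0.0363 0.2996] rot [1.7997e+02 3.0000e-02 1.4826e+02] q [  3.8   6.   18.9 102.9   0.   35.6] F [ 0.1 -1.2  0.5] op 0.0452  GO [ 0.0003  0.0113 -0.0004] -0.3795
```

arm_command([
  [0.0, 0.004, 0.0, -0.13],
  [0.0, 0.008, 0.0, -0.26],
  [0.0, 0.011, 0.0, -0.38],
  [0.0, 0.011, 0.0, -0.38],
  [0.0, 0.011, 0.0, -0.38],
])

```text
time: 2.8
ee_pos: [0.5455, 0.0432, 0.2993]
tcp_rot: [-180.0, 0.0, 169.4]
wrist_force: [-0.5, -0.7, -0.0]
opening: 0.0448
grasp_force: 0.0
```

Run:
```python
from h import *
o,c=cams("wrist"); go(.546,.046,.30,170)
for t,z in(("dial_grip",.181),("press_pad",.16),("spare_cup",.121)):
    for r in bot.mark_of("wrist",t)[:2]: print(t,np.round(r["location"],1),round(r["confidence"],2),atz(c,r["location"],z,o).round(4))
cv2.imwrite("pics/w1.png",cv2.resize(c["color"],(800,600)))
```

```text
2.85 pos [0.5455 0.0431 0.2994] rot [180.     0.   169.45] q [  4.5   6.8  19.7 103.   -0.   15.1] F [ 0.1 -0.3  0.7] op 0.0453  GO [ 0.      0.0029 -0.0006] -0.0097
dial_grip [258.1 182.5] 0.59 [0.5456 0.0458 0.181 ]
press_pad [135.1 184.9] 0.84 [ 0.5316 -0.0779  0.16  ]
```

View pics/w1.png

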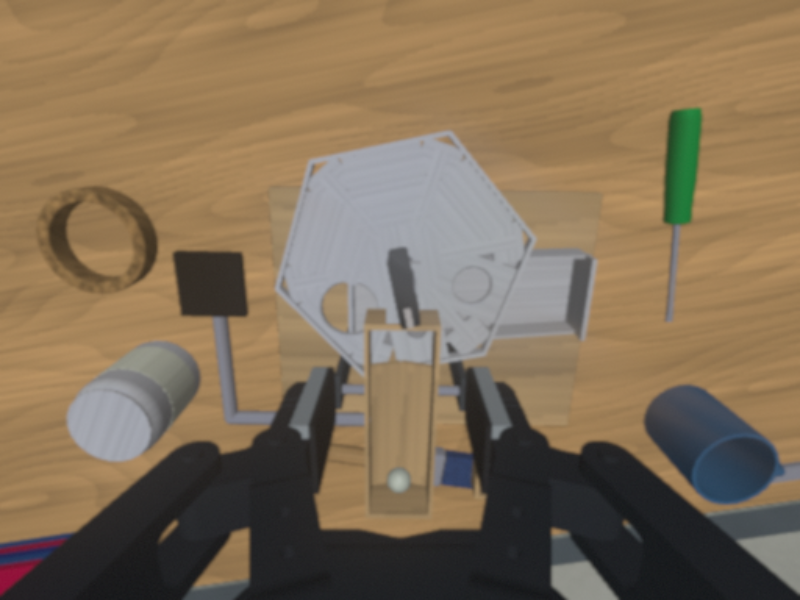

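The wrist view shows the trough straight down the image at column ~401. The dial is turned a little anticlockwise: top hex edge (310,160)-(450,133), diagonal (277,288)-(535,240). The small marble is at (399,480).

Run:
```python
from h import *
o,c=cams("wrist"); s=.64
def ang(a,b,z):
    a,b=[atz(c,np.array(p)*s,z,o) for p in(a,b)]; print(a.round(4),b.round(4),np.degrees(np.arctan2(*(b-a)[[1,0]])).round(1))
for z in(.115,.135):
    ang((310,160),(450,133),z);ang((277,288),(535,240),z)
    ang((310,160),(277,288),z); ang((535,240),(487,353),z);ang((450,133),(535,240),z)
print("trough");ang((404,325),(400,512),.155);ang((366,325),(370,512),.155);ang((438,325),(430,512),.155)
print("bar top");ang((399,250),(410,322),.197)
ang((387,250),(398,320),.197)
a=atz(c,np.array((210,283))*s,.16,o);print(a)
cv2.imwrite("pics/w2.png",cv2.resize(c["color"][140:230,210:320],(770,630))[:600])
```

```text
[ 0.4654 -0.0043  0.115 ] [0.4657 0.0928 0.115 ] 89.8
[ 0.5503 -0.051   0.115 ] [0.5492 0.1425 0.115 ] 90.3
[ 0.4654 -0.0043  0.115 ] [ 0.5503 -0.051   0.115 ] -28.8
[0.5492 0.1425 0.115 ] [0.6323 0.0972 0.115 ] -28.6
[0.4657 0.0928 0.115 ] [0.5492 0.1425 0.115 ] 30.8
[ 0.4655 -0.0005  0.135 ] [0.4658 0.0906 0.135 ] 89.8
[ 0.5453 -0.0444  0.135 ] [0.5442 0.1373 0.135 ] 90.3
[ 0.4655 -0.0005  0.135 ] [ 0.5453 -0.0444  0.135 ] -28.8
[0.5442 0.1373 0.135 ] [0.6222 0.0948 0.135 ] -28.6
[0.4658 0.0906 0.135 ] [0.5442 0.1373 0.135 ] 30.8
trough
[0.5812 0.0398 0.155 ] [0.7358 0.0084 0.155 ] -11.5
[0.5765 0.0145 0.155 ] [ 0.7315 -0.0148  0.155 ] -10.7
[0.5854 0.0624 0.155 ] [0.7401 0.0315 0.155 ] -11.3
bar top
[0.5206 0.0477 0.197 ] [0.5633 0.0462 0.197 ] -2.0
[0.5194 0.0412 0.197 ] [0.5609 0.0396 0.197 ] -2.2
[ 0.5277723  -0.07757454  0.16      ]
```

View pics/w2.png

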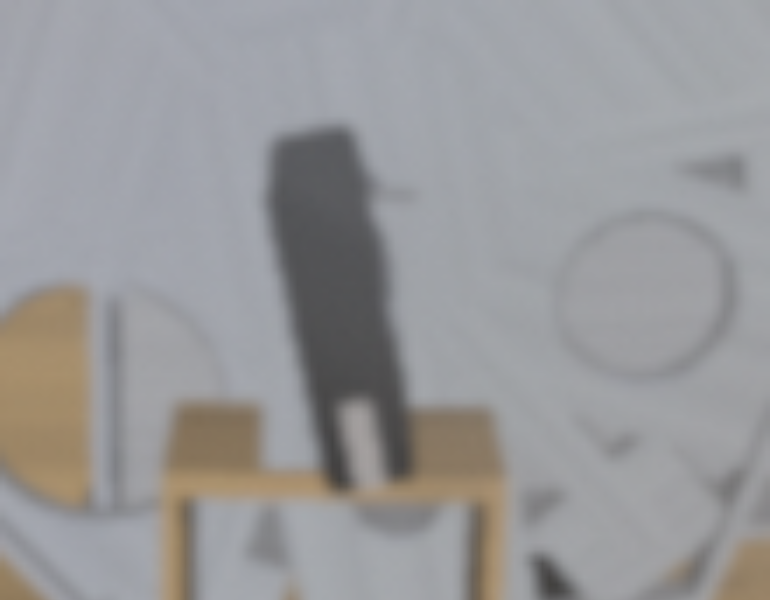

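arm_command([
  [0.001, 0.003, 0.03, -0.09],
  [0.001, 0.003, 0.06, -0.17],
  [0.001, 0.003, 0.09, -0.17],
  [0.001, 0.003, 0.115, -0.17],
  [0.001, 0.003, 0.132, -0.17],
])

```text
time: 3.55
ee_pos: [0.5444, 0.0462, 0.1653]
tcp_rot: [-180.0, -0.1, 179.3]
wrist_force: [0.2, -0.7, 0.6]
opening: 0.0451
grasp_force: 0.0
```

arm_command([
  [0, 0, 0, 0],
  [0, 0, 0, 0],
  [0, 0, 0, 0],
  [0, 0, 0, 0],
  [0, 0, 0, 0],
], hand=0.006, grip_force=25)

```text
time: 4.05
ee_pos: [0.5452, 0.0456, 0.1683]
tcp_rot: [-179.9, 0.0, 179.3]
wrist_force: [-1.0, -4.3, -2.6]
opening: 0.0129
grasp_force: 25.0
```

Run:
```python
from h import *
go(.5455,.046,.166,109)
```

```text
4.05 pos [0.5452 0.0456 0.1683] rot [-1.7992e+02  3.0000e-02  1.7933e+02] q [ 4.8  3.7  1.8 88.  -0.1  5.5] F [-1.  -4.3 -2.6] op 0.0129  GO [-0.0003  0.0004  0.0023] 1.2274
```

arm_command([
  [0, 0, 0, 0.12],
  [0, 0, 0, 0.25],
  [0, 0, 0, 0.38],
  [0, 0, 0, 0.51],
  [0, 0, 0, 0.64],
])

```text
time: 4.55
ee_pos: [0.5452, 0.0455, 0.1683]
tcp_rot: [-179.9, 0.1, 142.4]
wrist_force: [-1.7, -4.6, -2.9]
opening: 0.0125
grasp_force: 25.0
```

arm_command([
  [0, 0, 0, 0.13],
  [0, 0, 0, 0.26],
  [0, 0, 0, 0.39],
  [0, 0, 0, 0.51],
  [0, 0, 0, 0.59],
])

```text
time: 5.05
ee_pos: [0.5452, 0.0455, 0.1683]
tcp_rot: [180.0, 0.1, 108.6]
wrist_force: [-1.5, -5.7, -3.2]
opening: 0.013
grasp_force: 25.0
```

arm_command([
  [0, 0, 0, 0],
  [0, 0, 0, 0],
  [0, 0, 0, 0],
  [0, 0, 0, 0],
  [0, 0, 0, 0],
], hand=0.045)

```text
time: 5.55
ee_pos: [0.5452, 0.0465, 0.1675]
tcp_rot: [180.0, 0.0, 108.9]
wrist_force: [-0.9, 0.1, -0.1]
opening: 0.0446
grasp_force: 0.0
```

arm_command([
  [0, 0, -0.02, 0],
  [0, 0, -0.05, 0],
  [0, 0, -0.08, 0],
  [0, 0, -0.11, 0],
  [0, 0, -0.13, 0],
])

```text
time: 6.05
ee_pos: [0.5452, 0.0465, 0.2996]
tcp_rot: [179.9, 0.0, 108.9]
wrist_force: [0.1, -0.5, -0.5]
opening: 0.0449
grasp_force: 0.0
```

Run:
```python
from h import *
o,c=cams("wrist"); go(.529,-.0775,.2,109)
cv2.imwrite("pics/w3.png",cv2.resize(c["color"],(800,600)))
```

```text
6.1 pos [0.5456 0.0465 0.3022] rot [1.7971e+02 7.0000e-02 1.0894e+02] q [  4.9   6.6  19.9 103.    0.   75.9] F [-1.4  0.3  0.6] op 0.0449  GO [-0.1118 -0.0564  0.102 ] -0.0011
```

View pics/w3.png

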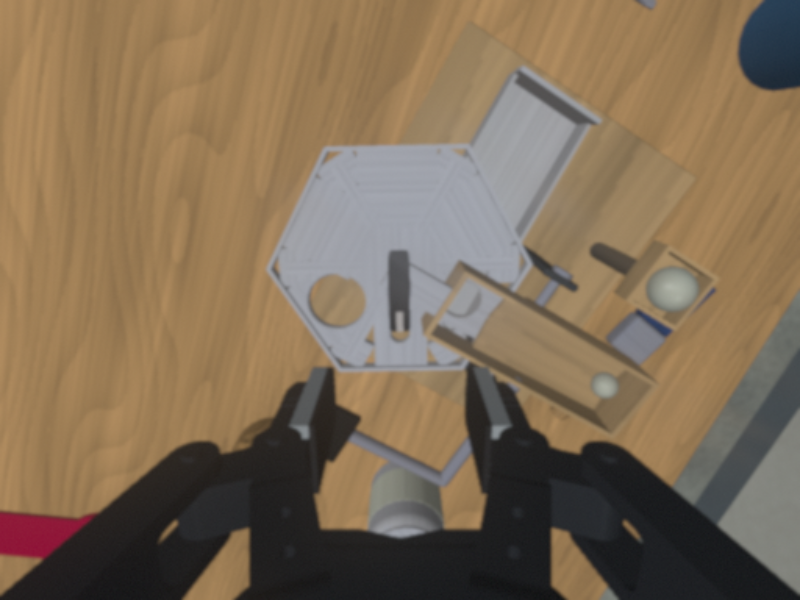

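The hex plate is now squared at the new angle, and the 28 mm hole (462,300) sits under the trough's front end. The small marble is still at the rear (604,384). Next is the pad.

arm_command([
  [-0.03, -0.015, 0.01, 0],
  [-0.065, -0.033, 0.025, 0],
  [-0.1, -0.05, 0.05, 0],
  [-0.112, -0.0565, 0.08, 0],
  [-0.112, -0.0565, 0.1, 0],
], hand=0.0)

```text
time: 6.6
ee_pos: [0.5271, -0.0798, 0.1952]
tcp_rot: [-179.9, -0.0, 108.8]
wrist_force: [0.6, 0.3, -0.0]
opening: 0.0
grasp_force: 0.0
```

Run:
```python
from h import *
go(.529,-.0775,.162,109)
go(.523,-.0775,.127,109)
d=bot.camera("side")
print(bot.mark_of("side","press_pad")[:1])
cv2.imwrite("pics/s2.png",cv2.resize(d["color"],(800,600)))
```

```text
6.6 pos [ 0.5271 -0.0798  0.1952] rot [-1.7992e+02 -3.0000e-02  1.0877e+02] q [-8.6  2.1  3.1 91.  -0.  62.6] F [ 0.6  0.3 -0. ] op 0.0  GO [0.0016 0.0026 0.0332] -0.004
6.6 pos [ 0.5271 -0.0798  0.1952] rot [-1.7992e+02 -3.0000e-02  1.0877e+02] q [-8.6  2.1  3.1 91.  -0.  62.6] F [ 0.6  0.3 -0. ] op 0.0  GO [ 0.0035 -0.003   0.0682] -0.004
[{'location': [251.8, 253.5], 'confidence': 0.74}]
```

View pics/s2.png

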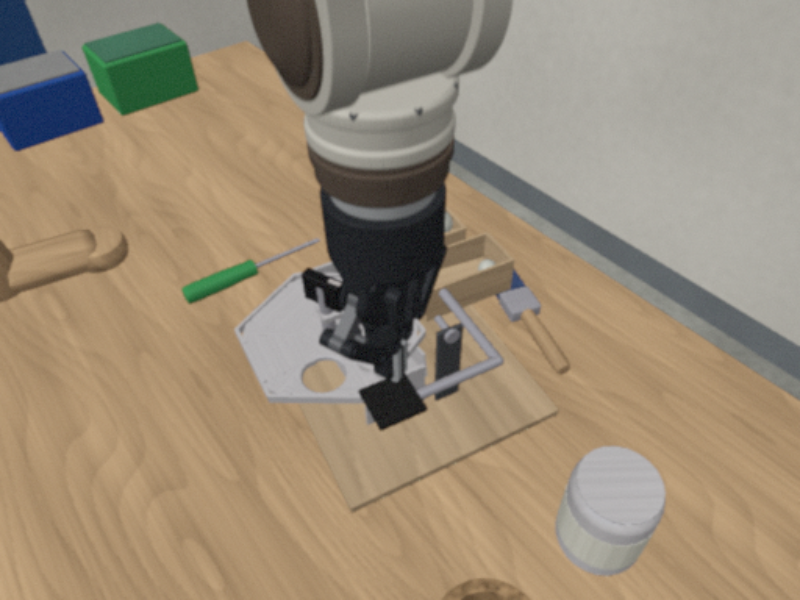

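The closed fingertips hang just above the pad (side view 395,398) and the dial is clear. Pressing now.

arm_command([
  [0.0015, 0.002, 0.01, 0],
  [0.0015, 0.002, 0.02, 0],
  [0.0015, 0.002, 0.03, 0],
  [0.002, 0.001, 0.036, 0],
  [0.002, 0.001, 0.042, 0],
])

```text
time: 7.2
ee_pos: [0.5274, -0.0752, 0.1556]
tcp_rot: [-179.9, -0.0, 108.9]
wrist_force: [-8.9, 0.5, 11.1]
opening: -0.0002
grasp_force: 5.9
```

arm_command([
  [0.0, -0.001, 0.006, 0],
  [0.0, -0.002, 0.012, 0],
  [0.001, -0.003, 0.018, 0],
  [0.001, -0.004, 0.023, 0],
  [0.001, -0.004, 0.0265, 0],
])

```text
time: 7.7
ee_pos: [0.5221, -0.0749, 0.1293]
tcp_rot: [-179.9, -0.2, 109.0]
wrist_force: [-15.6, 6.5, 12.3]
opening: -0.0
grasp_force: 8.4
```

arm_command([
  [0.0005, -0.0015, 0.002, 0],
  [0.001, -0.003, 0.0035, 0],
  [0.001, -0.003, 0.0035, 0],
  [0.001, -0.003, 0.0035, 0],
  [0.001, -0.003, 0.0035, 0],
])

```text
time: 8.2
ee_pos: [0.5211, -0.0749, 0.1267]
tcp_rot: [179.9, -0.1, 109.0]
wrist_force: [-4.3, 6.5, 10.3]
opening: 0.0
grasp_force: 5.8
```

Run:
```python
from h import *
d=bot.camera("scene"); s=bot.camera("side")
go(.52,-.0775,.125,109)
cv2.imwrite("pics/s3.png",np.vstack([cv2.resize(d["color"][100:330,130:380],(500,300)),cv2.resize(s["color"][100:330,130:380],(500,300))]))
```

```text
8.3 pos [ 0.5211 -0.0749  0.1267] rot [ 1.7988e+02 -8.0000e-02  1.0897e+02] q [-8.2  0.9 -5.8 83.3  0.1 62.8] F [-4.4  7.1 10.7] op -0.0004  GO [-0.0021 -0.0019  0.0017] -0.0005
```

View pics/s3.png

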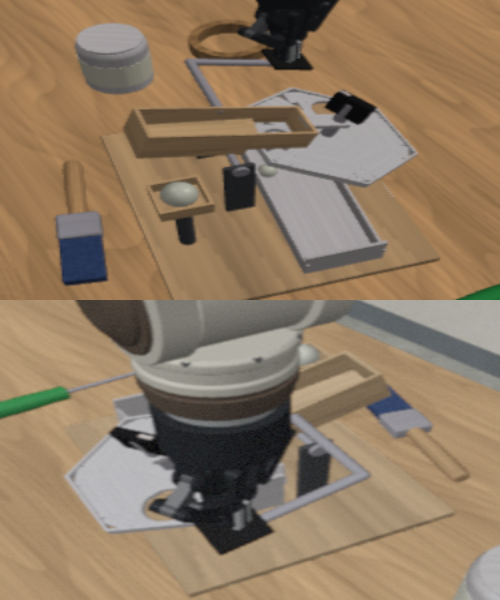

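The trough is tipped and the small marble has already dropped into the chute (crop 267,170). I'll hold briefly, then let the pad back up.

arm_command([
  [0, 0, 0, 0],
  [0, 0, 0, 0],
  [0, 0, 0, 0],
  [0, 0, 0, 0],
  [0, 0, 0, 0],
])

```text
time: 8.8
ee_pos: [0.5211, -0.0749, 0.1267]
tcp_rot: [179.9, -0.1, 109.0]
wrist_force: [-4.0, 6.4, 11.1]
opening: 0.0001
grasp_force: 5.8
```

arm_command([
  [0, 0, 0, 0],
  [0, 0, 0, 0],
  [0, 0, 0, 0],
  [0, 0, 0, 0],
  [0, 0, 0, 0],
])

```text
time: 9.3
ee_pos: [0.5211, -0.0749, 0.1267]
tcp_rot: [179.9, -0.1, 109.0]
wrist_force: [-4.8, 6.4, 10.2]
opening: 0.0
grasp_force: 5.8
```

arm_command([
  [0, 0.001, -0.005, 0],
  [0, 0.002, -0.01, 0],
  [-0.001, 0.003, -0.015, 0],
  [-0.001, 0.005, -0.02, 0],
  [-0.002, 0.006, -0.025, 0],
])

```text
time: 9.8
ee_pos: [0.5272, -0.0758, 0.1518]
tcp_rot: [179.9, 0.0, 108.9]
wrist_force: [-1.8, 1.7, 7.7]
opening: -0.0004
grasp_force: 4.4
```

arm_command([
  [0, 0.001, -0.006, 0],
  [0, 0.001, -0.012, 0],
  [0, 0.001, -0.03, 0],
  [0, 0.001, -0.06, 0],
  [0, 0.001, -0.1, 0],
])

```text
time: 10.3
ee_pos: [0.5274, -0.0754, 0.2498]
tcp_rot: [-179.8, -0.1, 108.9]
wrist_force: [0.9, -0.3, -0.2]
opening: 0.0001
grasp_force: 0.0
```

arm_command([
  [-0.02, 0, -0.01, 0],
  [-0.06, 0, -0.02, 0],
  [-0.1, 0, -0.03, 0],
  [-0.14, 0, -0.03, 0],
  [-0.17, 0, -0.03, 0],
])

```text
time: 10.8
ee_pos: [0.5837, -0.2385, 0.2801]
tcp_rot: [-180.0, 0.0, 108.9]
wrist_force: [0.1, 0.1, 0.3]
opening: 0.0
grasp_force: 0.0
```

arm_command([
  [0, 0, 0, 0],
  [0, 0, 0, 0],
  [0, 0, 0, 0],
  [0, 0, 0, 0],
  [0, 0, 0, 0],
])

```text
time: 11.3
ee_pos: [0.5833, -0.2356, 0.2808]
tcp_rot: [180.0, 0.0, 109.0]
wrist_force: [0.9, -0.6, 0.4]
opening: 0.0003
grasp_force: 0.0
```

Run:
```python
from h import *
d=bot.camera("scene"); 
print("pad",[atz(d,r["location"],.16).round(3) for r in bot.mark_of("scene","press_pad")[:1]])
print("small",[(atz(d,r["location"],.02).round(3),r["confidence"]) for r in bot.mark_of("scene","marble_small_center")[:1]])
go(.52,-.0775,.125,109)
cv2.imwrite("pics/s4.png",cv2.resize(d["color"][100:330,130:380],(750,600)))
```

```text
pad [array([ 0.533, -0.076,  0.16 ])]
small [(array([0.648, 0.183, 0.02 ]), 0.47)]
11.45 pos [ 0.5833 -0.236   0.2806] rot [1.7998e+02 1.0000e-02 1.0894e+02] q [-22.   18.2  31.1 102.9   0.   49. ] F [ 1.   0.6 -0.2] op 0.0  GO [ 0.1705 -0.0085  0.1556] -0.001
```

View pics/s4.png

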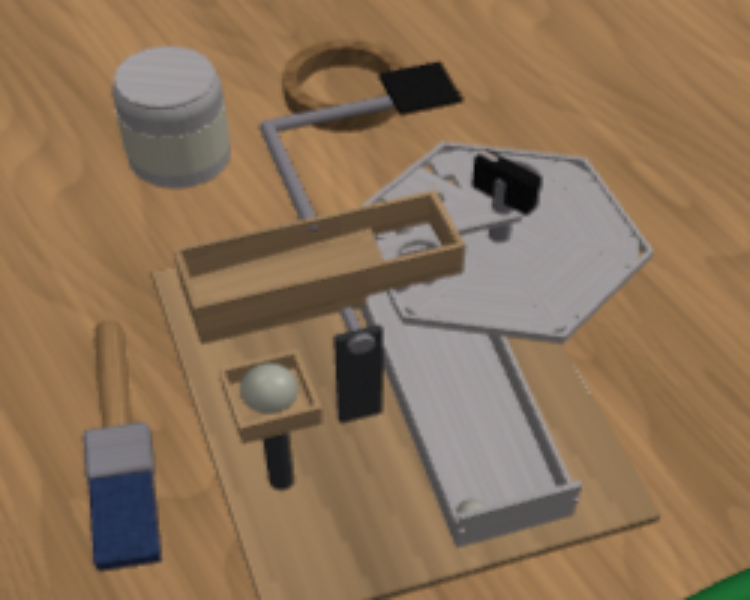

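The trough is back up and empty. The small marble rests at the chute end (470,507), the large one is still in its cup (270,387), and the dial is still set.

```bash
python3 -c "
from workcell import bot
print(bot.job_done())"
```

```text
the job is handed in; nothing more can be done
None
```

The job is handed in: the small marble was in the trough, so I set the dial to the 28 mm hole and pressed the pad; the marble now lies at the chute end, the pad is back up, the dial is still set and the large marble is in its cup.

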